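# Square up framed windows in the jig and set the transport lock

## Task

Line up the three small black-framed windows in the jig: nudge them up to the steel fence, one centred on each yellow mark, lying flat and straight, in any order. Then slide the blue squaring bar by its black grip all the way home, to its end stop at the row of windows, and after that slide the red transport lock under the white ionizer bar all the way home, to its end stop at the green block. Leave everything else on the bench where it stands.

Things in the scene. Friction and masses are not known exactly. Their poses are not given: they have to be found in the camera images.
- jig: Jig: aluminium plate 260 (x) x 340 (y) x 12 mm, bolted down at a varying place and yaw (about 90 degrees: its x points to the robot's left, its y along the row towards the robot). Origin: centre of its underside, on the bench. In this frame: steel fence along y, front face x = 0.025, back 0.035, top z = 0.024; marks at x = 0.002, y = -0.07, 0, 0.07; around the windows the plate is flat.
- ionizer (a point): Middle of the underside of the white ionizer bar, fixed to the jig: a beam along the jig's y, 40 (x) x 335 (y) x 36 (z) mm, underside 172 mm above the bench, right above the red lock, on 18 mm posts at y = +-0.158. A gripper pointing straight down does not fit under it: reach the lock with the tool tilted 25 to 45 degrees, the hand leaning sideways to the windows' side (jig's -x), closing along y.
- window_a: One of three identical windows: a flat black frame with a glass pane on top, 44 (x) x 30 (y) x 16 (z) mm, about 60 g. Origin: centre of its underside. It starts flat on the plate (z = 0.012) between the open squaring bar and the marks, 30 to 50 mm short of them, skewed up to 0.25 rad to the jig. To grip it across its 30 mm side open the jaws to about 55 mm: neighbours stand near.
- window_b: The same, the second window.
- window_c: The same, the third window.
- mark_a (a point): centre of the far (jig y = -0.07) yellow mark (a 44 x 30 mm rectangle, its 44 mm side along the jig's x), on the plate's top face at z = 0.012. A window standing here is 1 mm off the fence.
- mark_b (a point): centre of the middle yellow mark (a 44 x 30 mm rectangle, its 44 mm side along the jig's x), on the plate's top face at z = 0.012. A window standing here is 1 mm off the fence.
- mark_c (a point): centre of the near (jig y = +0.07, towards the robot) yellow mark (a 44 x 30 mm rectangle, its 44 mm side along the jig's x), on the plate's top face at z = 0.012. A window standing here is 1 mm off the fence.
- clamp (a joint): Travel of the blue squaring bar along the jig's +x, in m: about 0 = open, away from the fence, 0.060 = home at its end stop, where it stands 1.5 mm short of a row of windows that touch the fence (it pushes windows it meets). Moves with about 2 N and stays where it is left.
- clamp_grip (a point): Top centre of the black grip in the middle of the squaring bar, 63 mm above the bench. The grip is 14 (x) x 20 (y) mm and stands 36 mm above the bar; the bar is 12 (x) x 250 (y) mm, its top 27 mm above the bench, its rear face 6 mm behind (+x of) this point.
- lock (a joint): Travel of the red transport lock along the jig's +y, in m: about 0 = free (far from the robot), 0.060 = home at its end stop by the green block. Moves with about 2 N and stays where it is left.
- lock_grip (a point): Top centre of the red lock grip, a fin 14 (x) x 20 (y) x 40 (z) mm, top 60.5 mm above the bench; it slides along the jig's y on a dark track whose top is 20 mm above the bench. The green stop block's top is 24 mm above the bench: a fingertip passes over it. The ionizer bar's underside is 111 mm above this point, its edge on the windows' side 10 mm to the -x of it (jig frame).
- tape_roll: Bystander: blue tape roll lying on the plate, 40 mm across, 16 mm high; origin at the centre of its underside.
- gauge: Bystander: small brass gauge on the plate, 28 mm across, 26 mm high; origin at the centre of its underside.
- squeeze_bottle: Bystander: white bottle with a yellow label and red cap, 52 mm across, 130 mm high, left of the jig.
- jar: Bystander: glass jar with a green lid, 56 mm across, 60 mm high, left of the jig.
- pen_cup: Bystander: pink cup, 60 mm across, 75 mm high, left of the jig.
- parts_tray: Bystander: clear divided tray, 110 x 150 x 30 mm, right of the jig.
- tweezers: Bystander: steel tweezers lying flat, 120 mm long, right of the jig.

How it is judged:
By the outcome, as a careful person would: the job done as asked, in the order asked, and still so for the second after the job is handed in, with the robot touching nothing.
It also fails if it takes over 64 s, if anything falls off the work surface, if the arm or the gripper's body presses on something with over 40 N, if the wrist force passes 120 N, or if a joint passes its speed limit or range.

## Robot

A 7-joint arm with a two-finger parallel gripper is mounted at the origin on the work surface. World frame = base frame: x ahead of the robot, y to its left, z up, the work surface at z = 0. Lengths are in m, angles in rad, forces in N, time in s.
With the tool pointing down it reaches from about 0.35 to 0.9 m from the base axis. Payload 8.1 kg.
Tool frame: the origin (TCP) lies at the very end of the fingers, on their centre line; the grasp point (between the pads) lies 19 mm behind it; z points along the fingers, y is the line along which they close (so a half turn about z gives the same grasp; the last joint's range is limited). The gripper opens to 92 mm and grips with 3 to 60 N. Pads are 19 mm wide; open, the fingers measure 130 mm over their backs; the gripper's body (75 mm by 190 mm) begins 47 mm behind the grasp point.
Start: joints at [-1.333, 0.434, 0.025, 1.573, -0.012, 1.134, -0.075], TCP at [0.209, 0.589, 0.227] pointing down, gripper open.
Joint ranges: [-2.62, 2.62], [-0.44, 2.09], [-1.27, 1.32], [0.08, 2.57], [-1.32, 4.46], [0.12, 2], [-2.74, 2.74]. Speed limits (rad/s): [2.22, 2.22, 3.01, 3.01, 3.14, 3.14, 3.14].

## Interface

Orientations are given as a rotation vector (axis times angle).
In Python, from cell import arm gives the robot as it stands.
- The arm moves only by the tool carry_out, never from a script. Its argument "commands" is a list of rows, each a list of 7 numbers: the opening, from 0 (shut) to 1 (fully open), then the shift along the tool's x, y, z each as a share of 0.025 m, from -1 to 1, then the turn, a rotation vector about the tool's x, y, z each as a share of 0.1 rad, from -1 to 1. A call has 1 to 8 rows; each row shifts and turns the commanded pose from where the row before left it, along the tool's axes as they then stand; what a row does not reach is not made up. A row lasts 1/10 s, in which the tool goes at most 50 mm and 8.59 degrees, less where a joint would pass 70% of its speed; a pose out of reach is approached as far as the arm can. A call with a number of a shift or a turn outside -1 to 1 is refused whole. A call with a gripper value outside its range is refused whole. The fingers move at their own pace and stop on an object; "squeeze" is the grip in N (left out, the last holds). Time passes only in rows, so rows that do not move let the fingers close. It gives the time, the measured TCP pose, the force, the opening and the grip force at its end, in the units of the state.
- arm.observe(): the state, without advancing time (a new reading comes with each control period).
- arm.get_image(name): name is "side" or "top" or "wrist"; returns a dict with "pixels" (400x640x3 uint8, red, green, blue), "range_z" (400x640 float32, m along the optical axis (not along the pixel's ray), 0 where there is no reading), "mtx" (3x3 intrinsics, pixels), "R" (3x3) and "t" (3): a world point X has camera coordinates R X + t; the wrist camera has in their place "tool_from_camera" (4x4, takes a point from camera to tool coordinates, whose origin is the TCP and whose axes are the flange's). Camera axes: x right, y down, z forward; pixel columns grow to the right and rows downward; lengths in m; the calibration is good to about 2 mm. A picture is of the moment at which its call begins: read the wrist's pose just before it.
- arm.sign_off(): hands the job in; it is judged then, once.
The state is a dict: "clock": time; "joints": joint angles; "dq": joint speeds; "joint_efforts": joint torques, N m; "position": TCP position; "ee_rot": TCP orientation; "force": force on the tool from outside, world axes, zero at the start; "ft_torque": the same for the moment, N m; "width": opening from 0.0 (shut) to 1.0 (fully open); "gripper_force": force on a finger pad.
Only numpy, scipy, OpenCV 4.12 (cv2) and the standard library are available. Lean on these libraries where they do the work, as an engineer would, in place of code of your own. Each camera call takes 0.05 s, during which the arm holds its last target. There are 200 camera calls.

## Working session

There is one attempt and no reset: what is moved stays moved. The work goes in short steps, Python scripts to look and compute and a tool call to move; the robot and the scene stay as the last step left them, time stands still between calls to the robot, and variables do not carry over. Pictures are saved under pics/ and viewed, at most 10 in all, crops included, and the job is handed in when it is done.

Besides the shell and the picture viewer there is one more tool, called after "Emit:" as a command line: name --pt "numbers of a row" for each row, then --argument value for the rest. carry_out: Moves the arm, as the interface text tells. Shift numbers are shares of 0.025 m and turn numbers shares of 0.1 rad, none past 1 either way. Its arguments: {"type":"object","properties":{"commands":{"type":"array"},"squeeze":{"type":"number"}},"required":["commands"]}

```bash
mkdir -p pics; ls
python3 - <<'E'
from cell import arm
import cv2,numpy as np,pickle
s=arm.observe();print({k:np.round(v,3) for k,v in s.items()})
for n in ("top","side"):
    d=arm.get_image(n);pickle.dump(d,open(n+'0.pkl','wb'))
    cv2.imwrite(f'pics/{n}0.png',d["pixels"][:,:,::-1]);print(n,d["mtx"],d["R"],d["t"])
E
```

```text
pics
{'clock': np.float64(0.0), 'joints': array([-1.333,  0.435,  0.025,  1.574, -0.012,  1.134, -0.075]), 'dq': array([-0.002,  0.001,  0.001, -0.001, -0.   , -0.002,  0.001]), 'joint_efforts': array([ 0.0000e+00, -6.6787e+01,  9.8500e-01, -3.1447e+01, -6.1000e-02,
        4.3000e-02,  0.0000e+00]), 'position': array([0.209, 0.589, 0.226]), 'ee_rot': array([-5.330e-01, -3.096e+00,  2.000e-03]), 'force': array([ 0.445, -0.063, -0.179]), 'ft_torque': array([ 0.044, -0.011,  0.017]), 'gripper_force': np.float64(0.0), 'width': np.float64(0.999)}
top [[491.92471793   0.         319.50430999]
 [  0.         491.92471793 200.68359412]
 [  0.           0.           1.        ]] [[ 0.02977182 -0.99948656 -0.01184267]
 [-0.99248518 -0.02815229 -0.11908237]
 [ 0.11868783  0.01529897 -0.99281375]] [0.00274425 0.55436583 1.5938037 ]
side [[376.78366227   0.         324.21044095]
 [  0.         376.78366227 204.50378528]
 [  0.           0.           1.        ]] [[ 0.95529992 -0.29559298 -0.00518249]
 [-0.14801405 -0.46303146 -0.87389571]
 [ 0.25591778  0.83559958 -0.48608583]] [-0.503964    0.1833199   0.99380535]
```

View pics/top0.png

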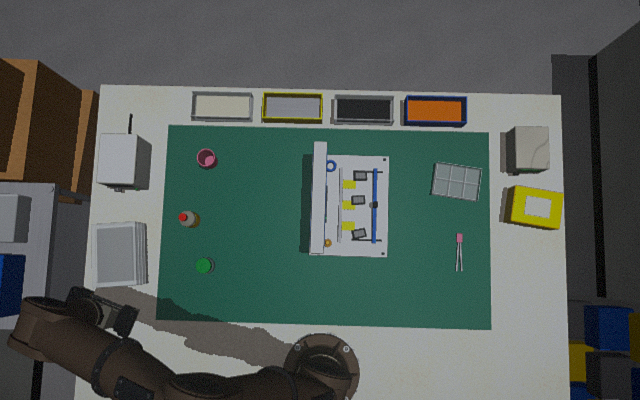

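View pics/side0.png

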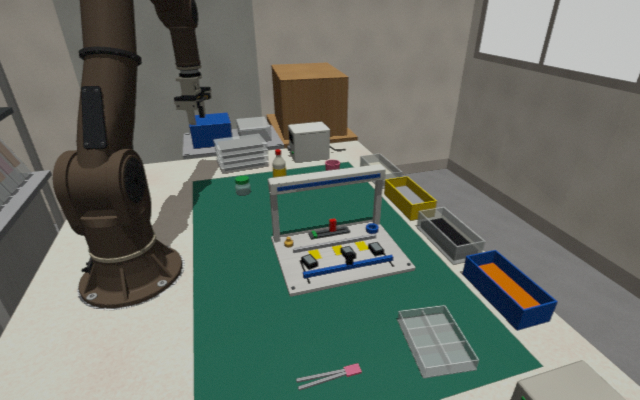

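```bash
cat > h.py <<'E'
from cell import arm
import numpy as np,cv2,pickle
from scipy.spatial.transform import Rotation as Ro
def ray(d,u,v,z):
    """pixel -> world point on plane z"""
    if "R" in d: R,t=d["R"],d["t"]
    else: R,t=d["Rw"],d["tw"]
    r=R.T@np.linalg.solve(d["mtx"],[u,v,1.]);c=-R.T@t
    return c+r*(z-c[2])/r[2]
def proj(d,X):
    R,t=(d["R"],d["t"]) if "R" in d else (d["Rw"],d["tw"])
    p=d["mtx"]@(R@np.asarray(X)+t);return p[:2]/p[2]
def wrist(name):
    s=arm.observe();d=arm.get_image("wrist")
    T=np.eye(4);T[:3,:3]=Ro.from_rotvec(s["ee_rot"]).as_matrix();T[:3,3]=s["position"]
    M=np.linalg.inv(T@d["tool_from_camera"]);d["Rw"],d["tw"]=M[:3,:3],M[:3,3]
    pickle.dump(d,open(name+'.pkl','wb'));return d
def crop(d,name,u0,v0,u1,v1,k):
    im=d["pixels"][v0:v1,u0:u1,::-1];cv2.imwrite('pics/'+name+'.png',cv2.resize(im,None,fx=k,fy=k,interpolation=cv2.INTER_CUBIC))
E
python3 - <<'E'
from h import *
d=pickle.load(open('top0.pkl','rb'))
crop(d,'topc',300,135,400,265,4)
for p in [(332,155),(388,155),(388,257),(310,257),(350,206)]: print(p,ray(d,*p,0.012).round(3))
s=arm.observe();print(Ro.from_rotvec(s["ee_rot"]).as_matrix().round(3))
w=arm.get_image("wrist");print(w["tool_from_camera"].round(3),w["mtx"])
E
```

```text
(332, 155) [ 0.714 -0.018  0.012]
(388, 155) [ 0.719 -0.208  0.012]
(388, 257) [ 0.376 -0.212  0.012]
(310, 257) [0.368 0.045 0.012]
(350, 206) [ 0.542 -0.083  0.012]
[[-0.942  0.334 -0.   ]
 [ 0.334  0.942 -0.001]
 [-0.    -0.001 -1.   ]]
[[-0.    -0.954 -0.301  0.082]
 [ 1.    -0.     0.001 -0.001]
 [-0.001 -0.301  0.954 -0.158]
 [ 0.     0.     0.     1.   ]] [[331.89820746   0.         320.41295819]
 [  0.         331.89820746 191.60190499]
 [  0.           0.           1.        ]]
```

View pics/topc.png

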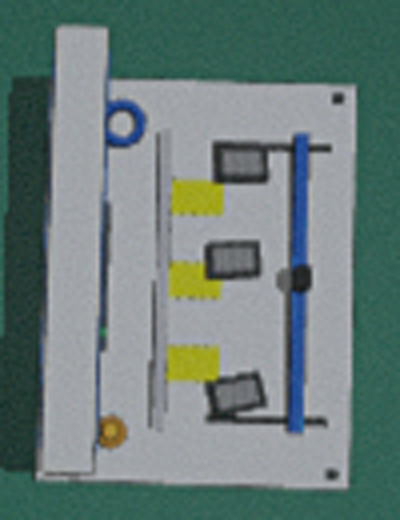

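Emit:
carry_out --pt "1 -1 -1 -0.5 0 0 0" --pt "1 -1 -1 -0.5 0 0 0" --pt "1 -1 -1 -0.5 0 0 0" --pt "1 -1 -1 0 0 0 0" --pt "1 -1 -1 0 0 0 0" --pt "1 -1 -1 0 0 0 0" --pt "1 -1 -1 0 0 0 0" --pt "1 -1 -1 0 0 0 0"

```text
clock: 0.95
position: [0.3309, 0.3322, 0.2642]
ee_rot: [-0.533, -3.096, 0.0]
force: [0.1, 0.5, 0.4]
width: 1.001
gripper_force: 0.0
```

Emit:
carry_out --pt "1 -1 -1 0 0 0 0" --pt "1 -1 -1 0 0 0 0" --pt "1 -1 -1 0 0 0 0" --pt "1 -1 -1 0 0 0 0" --pt "1 -1 -1 0 0 0 0" --pt "1 -1 -1 0 0 0 0" --pt "1 -1 -1 0 0 0 0" --pt "1 -1 -1 0 0 0 0"

```text
clock: 1.75
position: [0.4524, 0.077, 0.2642]
ee_rot: [0.533, 3.096, 0.0]
force: [1.1, 0.8, 0.0]
width: 0.999
gripper_force: 0.0
```

Emit:
carry_out --pt "1 -1 -1 0 0 0 0" --pt "1 -1 -1 0 0 0 0" --pt "1 -1 -1 0 0 0 0" --pt "1 -1 -1 0 0 0 0" --pt "1 -1 -1 0 0 0 0" --pt "1 0 0 0 0 0 1" --pt "1 0 0 0 0 0 1" --pt "1 0 0 0 0 0 1"

```text
clock: 2.55
position: [0.528, -0.0817, 0.2639]
ee_rot: [-0.997, -2.979, 0.0]
force: [0.0, 0.1, 0.5]
width: 1.002
gripper_force: 0.0
```

Emit:
carry_out --pt "0.8 0 0 0 0 0 1" --pt "0.6 0 0 0 0 0 1" --pt "0.6 0 0 0 0 0 1" --pt "0.6 0 0 0 0 0 1" --pt "0.6 0 0 0 0 0 1" --pt "0.6 0 0 0 0 0 1" --pt "0.6 0 0 0 0 0 1" --pt "0.6 0 0 0 0 0 1"

```text
clock: 3.35
position: [0.528, -0.0811, 0.2641]
ee_rot: [-2.077, -2.357, 0.0]
force: [0.1, 0.1, -0.1]
width: 0.6
gripper_force: 0.0
```

Emit:
carry_out --pt "0.6 0 0 0 0 0 1" --pt "0.6 0 0 0 0 0 0" --pt "0.6 0 0 0 0 0 0"

```text
clock: 3.65
position: [0.5281, -0.0811, 0.2641]
ee_rot: [-2.184, -2.258, 0.0]
force: [0.4, 0.9, -1.0]
width: 0.6
gripper_force: 0.0
```

Run:
```python
from h import *
s=arm.observe();print(s["clock"],s["position"].round(4),s["joints"].round(2),s["width"]);print(Ro.from_rotvec(s["ee_rot"]).as_matrix().round(3))
d=wrist('w1');cv2.imwrite('pics/w1.png',d["pixels"][:,:,::-1])
```

```text
3.65 [ 0.5281 -0.0811  0.2641] [-0.51  0.29  0.74  1.78 -0.21  1.15  0.32] 0.5997816720722181
[[-0.033  0.999 -0.   ]
 [ 0.999  0.033 -0.   ]
 [ 0.    -0.    -1.   ]]
```

View pics/w1.png

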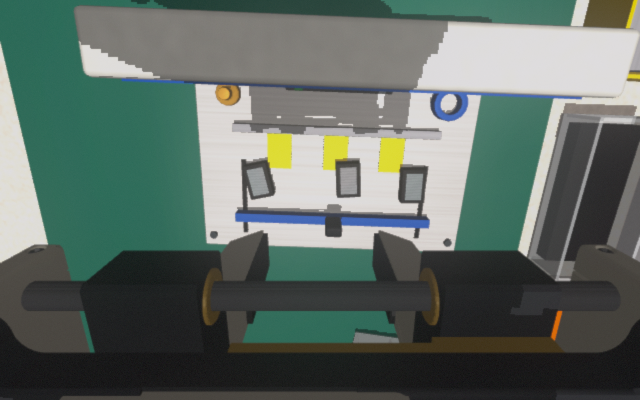

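```bash
cat > meas.py <<'E'
from h import *
import sys
def marks(d):
    hsv=cv2.cvtColor(d["pixels"],cv2.COLOR_RGB2HSV);m=cv2.inRange(hsv,(25,180,100),(35,255,255))
    m[:, 500:]=0
    n,l,st,c=cv2.connectedComponentsWithStats(m)
    return [(c[i],st[i]) for i in range(1,n) if st[i][4]>150]
if __name__=="__main__":
    d=pickle.load(open(sys.argv[1]+'.pkl','rb'))
    for c,st in marks(d):
        print(c.round(1),st,ray(d,*c,.012).round(4))
    crop(d,sys.argv[1]+'c',190,85,480,255,2.75)
E
python3 meas.py w1
```

```text
[279. 150.] [268 134  23  34 703] [ 0.476  -0.0766  0.012 ]
[334.1 150.3] [324 136  23  33 589] [ 0.5445 -0.0749  0.012 ]
[390.9 154.4] [379 139  25  33 703] [ 0.6158 -0.0776  0.012 ]
```

View pics/w1c.png

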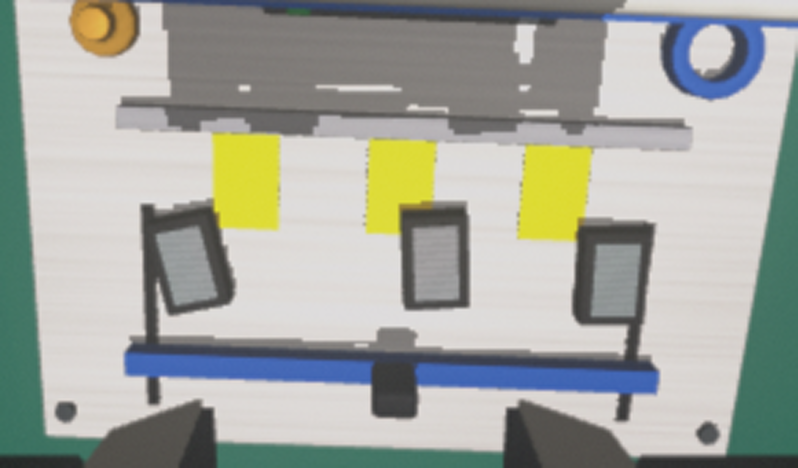

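Run:
```python
from h import *
d=pickle.load(open('w1.pkl','rb'))
P=lambda x,y,z: ray(d,190+(x+.5)/2.75-.5,85+(y+.5)/2.75-.5,z)[:2]
def seg(n,a,b,z):
    A,B=P(*a,z),P(*b,z);v=A-B;print(n,A.round(4),B.round(4),'len',np.linalg.norm(v).round(4),'ang',np.degrees(np.arctan2(v[1],v[0])).round(2))
seg('screws',(65,410),(708,433),.012)
seg('barlow',(126,374),(656,393),.027)
seg('fencetopback',(117,105),(690,126),.024)
seg('fencefrontbase?',(117,128),(690,150),.024)
seg('barup',(126,351),(656,370),.027)
seg('marksbottom',(215,227),(580,240),.012)
for n,q in dict(a=[(153,233),(195,223),(217,292),(172,305)],b=[(413,225),(457,224),(459,300),(415,302)],c=[(593,243),(641,244),(638,318),(590,317)]).items():
    W=np.array([P(*p,.028) for p in q]);v=(W[0]+W[1]-W[2]-W[3])/2;u=(W[1]+W[2]-W[0]-W[3])/2
    print(n,W.mean(0).round(4),'long',np.linalg.norm(v).round(4),np.degrees(np.arctan2(v[1],v[0])).round(1),'short',np.linalg.norm(u).round(4),np.degrees(np.arctan2(u[1],u[0])).round(1))
print('grip top',P(394,405,.063))
t=pickle.load(open('top0.pkl','rb'));T=lambda x,y,z: ray(t,300+(x+.5)/4-.5,135+(y+.5)/4-.5,z)[:2].round(4)
print('top marks',T(197,198,.012),T(195,281,.012),T(193,363,.012),'win',T(241,162,.028),T(233,259,.028),T(236,394,.028),'screws',T(338,98,.012),T(332,475,.012),'bar edges',T(107,250,.2),T(56,250,.2),T(107,30,.2),T(96,474,.2),'grip',T(300,277,.063))
```

```text
screws [ 0.3871 -0.1935] [ 0.7038 -0.1955] len 0.3167 ang 179.63
barlow [ 0.4217 -0.1671] [ 0.6698 -0.1686] len 0.2481 ang 179.66
fencetopback [ 0.4225 -0.044 ] [ 0.6693 -0.0448] len 0.2468 ang 179.81
fencefrontbase? [ 0.422  -0.0538] [ 0.6708 -0.0551] len 0.2487 ang 179.7
barup [ 0.4222 -0.1556] [ 0.6683 -0.157 ] len 0.2461 ang 179.67
marksbottom [ 0.4618 -0.0991] [ 0.6302 -0.0997] len 0.1684 ang 179.79
a [ 0.4504 -0.1125] long 0.0335 104.4 short 0.0205 17.0
b [ 0.5629 -0.1087] long 0.0355 94.8 short 0.0197 3.9
c [ 0.6441 -0.1143] long 0.0348 94.5 short 0.0217 0.6
grip top [ 0.54516973 -0.16250861]
top marks [ 0.6154 -0.0779] [ 0.5452 -0.0778] [ 0.4765 -0.0777] win [ 0.6443 -0.1131] [ 0.5626 -0.1081] [ 0.4509 -0.1129] screws [ 0.7042 -0.1949] [ 0.3873 -0.1945] bar edges [ 0.5453 -0.0038] [0.5442 0.0341] [0.712  0.0009] [ 0.3799 -0.0004] grip [ 0.5451 -0.1604]
```

```bash
cat > go.py <<'E'
from h import *
import sys
np.set_printoptions(suppress=True)
def pose(psi,tilt):
    p=np.radians(psi);t=tilt;h=np.array([np.cos(p),np.sin(p),0]);u=np.array([0,0,1.])
    x=np.cos(t)*h+np.sin(t)*u;z=np.sin(t)*h-np.cos(t)*u
    return np.c_[x,np.cross(z,x),z]
def plan(psi,tilt,*pts):
    s=arm.observe();R0=Ro.from_rotvec(s["ee_rot"]).as_matrix();p=s["position"];R1=pose(psi,tilt)
    print('clk',s["clock"].round(2),'pos',p.round(4),'w',round(float(s["width"]),3),'F',s["force"].round(1))
    print('turn shares',(Ro.from_matrix(R0.T@R1).as_rotvec()/.1).round(2))
    for q in pts:
        q=np.array(q);print(q,'shift shares (in new frame)',(R1.T@(q-p)/.025).round(2));p=q
if __name__=="__main__":
    a=sys.argv[1:];v=[float(i) for i in a];plan(v[0],v[1],*[v[i:i+3] for i in range(2,len(v),3)])
E
python3 go.py 105.5 .25  .4507 -.1127 .08  .4507 -.1127 .018; python3 go.py 89.7 .25  .4507 -.1127 .08
```

```text
Traceback (most recent call last):
  File "go.py", line 15, in <module>
    a=sys.argv[1:];v=[float(i) for i in a];plan(v[0],v[1],*[v[i:i+3] for i in range(2,len(v),3)])
                                           ~~~~^^^^^^^^^^^^^^^^^^^^^^^^^^^^^^^^^^^^^^^^^^^^^^^^^^
  File "go.py", line 10, in plan
    print('clk',s["clock"].round(2),'pos',p.round(4),'w',round(float(s["width"]),3),'F',s["force"].round(1))
                ^^^^^^^^^^^^^^^^
AttributeError: 'float' object has no attribute 'round'
Traceback (most recent call last):
  File "go.py", line 15, in <module>
    a=sys.argv[1:];v=[float(i) for i in a];plan(v[0],v[1],*[v[i:i+3] for i in range(2,len(v),3)])
                                           ~~~~^^^^^^^^^^^^^^^^^^^^^^^^^^^^^^^^^^^^^^^^^^^^^^^^^^
  File "go.py", line 10, in plan
    print('clk',s["clock"].round(2),'pos',p.round(4),'w',round(float(s["width"]),3),'F',s["force"].round(1))
                ^^^^^^^^^^^^^^^^
AttributeError: 'float' object has no attribute 'round'
```

```bash
sed -i 's/s\["clock"\].round(2)/round(s["clock"],2)/' go.py
python3 go.py 105.5 .25  .4507 -.1127 .08  .4507 -.1127 .018; python3 go.py 89.7 .25  .4507 -.1127 .08
```

```text
clk 3.7 pos [ 0.5281 -0.0812  0.2641] w 0.603 F [0.5 1.1 0.2]
turn shares [ 0.3   2.49 -2.37]
[ 0.4507 -0.1127  0.08  ] shift shares (in new frame) [-2.2  -3.32  7.04]
[ 0.4507 -0.1127  0.018 ] shift shares (in new frame) [-0.61 -0.    2.4 ]
clk 3.7 pos [ 0.5281 -0.0812  0.2641] w 0.603 F [0.5 1.1 0.2]
turn shares [-0.05  2.5   0.38]
[ 0.4507 -0.1127  0.08  ] shift shares (in new frame) [-3.06 -3.09  6.82]
```

Emit:
carry_out --pt "0.6 0 0 0 0.1 0.83 -0.79" --pt "0.6 0 0 0 0.1 0.83 -0.79" --pt "0.6 0 0 0 0.1 0.83 -0.79" --pt "0.6 -0.31 -0.47 1 0 0 0" --pt "0.6 -0.31 -0.47 1 0 0 0" --pt "0.6 -0.31 -0.47 1 0 0 0" --pt "0.6 -0.31 -0.47 1 0 0 0" --pt "0.6 -0.31 -0.47 1 0 0 0"

```text
clock: 4.5
position: [0.4728, -0.1034, 0.1326]
ee_rot: [-1.776, -2.336, -0.224]
force: [0.7, 0.2, -0.2]
width: 0.6
gripper_force: 0.0
```

Emit:
carry_out --pt "0.6 -0.31 -0.47 1 0 0 0" --pt "0.6 -0.31 -0.47 1 0 0 0" --pt "0.6 0 0 0 0 0 0"

```text
clock: 4.8
position: [0.4483, -0.1119, 0.0791]
ee_rot: [-1.777, -2.329, -0.22]
force: [-0.7, 0.8, 0.8]
width: 0.597
gripper_force: 0.0
```

```bash
python3 go.py 105.5 .25  .4507 -.1127 .04  .4507 -.1127 .018
```

```text
clk 4.8 pos [ 0.4483 -0.1119  0.0791] w 0.597 F [-0.7  0.8  0.8]
turn shares [-0.04 -0.03 -0.03]
[ 0.4507 -0.1127  0.04  ] shift shares (in new frame) [-0.44  0.08  1.5 ]
[ 0.4507 -0.1127  0.018 ] shift shares (in new frame) [-0.22 -0.    0.85]
```

Emit:
carry_out --pt "0.6 -0.22 0.04 0.75 0 0 0" --pt "0.6 -0.22 0.04 0.75 0 0 0" --pt "0.6 -0.11 0 0.43 0 0 0" --pt "0.6 -0.11 0 0.42 0 0 0" --pt "0.6 0 0 0 0 0 0" --pt "0.25 0 0 0 0 0 0" --pt "0.25 0 0 0 0 0 0" --pt "0.25 0 0 0 0 0 0" --squeeze 10

```text
clock: 5.6
position: [0.454, -0.1129, 0.0208]
ee_rot: [-1.779, -2.334, -0.224]
force: [0.0, -0.2, -0.5]
width: 0.387
gripper_force: 0.0
```

Emit:
carry_out --pt "0.25 0 0 0 0 0 0" --pt "0.25 0 0 0 0 0 0" --pt "0.25 0 0 0 0 0 0"

```text
clock: 5.9
position: [0.4538, -0.1129, 0.0207]
ee_rot: [-1.779, -2.334, -0.224]
force: [-0.9, 0.1, 7.1]
width: 0.327
gripper_force: 10.0
```

```bash
python3 go.py 89.7 .25  .476 -.0795 .022  .476 -.0768 .018
python3 - <<'E'
from h import *
d=wrist('w2');cv2.imwrite('pics/w2.png',d["pixels"][:,:,::-1])
E
```

```text
clk 5.9 pos [ 0.4538 -0.1129  0.0207] w 0.327 F [-0.9  0.1  7.1]
turn shares [-0.67 -0.    2.65]
[ 0.476  -0.0795  0.022 ] shift shares (in new frame) [1.31 0.88 0.28]
[ 0.476  -0.0768  0.018 ] shift shares (in new frame) [ 0.07 -0.    0.18]
```

View pics/w2.png

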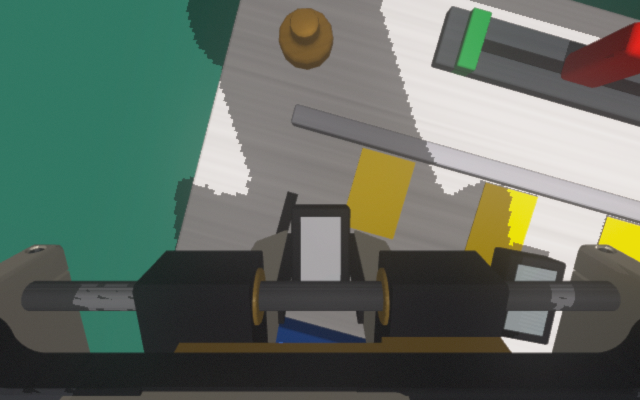

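Emit:
carry_out --pt "0.25 0.05 0 -0.2 0 0 0" --pt "0.25 0 0 0 -0.22 0 0.88" --pt "0.25 0 0 0 -0.22 0 0.88" --pt "0.25 0 0 0 -0.22 0 0.88" --pt "0.25 0.4 0.44 0.1 0 0 0" --pt "0.25 0.4 0.44 0.1 0 0 0" --pt "0.25 0.3 0 0.07 0 0 0" --pt "0.25 0 0 0 0 0 0"

```text
clock: 6.75
position: [0.4761, -0.0825, 0.0255]
ee_rot: [-2.087, -2.087, -0.261]
force: [-0.4, 0.2, -0.6]
width: 0.323
gripper_force: 10.0
```

```bash
python3 go.py 89.7 .25  .476 -.0795 .024  .476 -.0785 .0207
```

```text
clk 6.75 pos [ 0.4761 -0.0825  0.0255] w 0.323 F [-0.4  0.2 -0.6]
turn shares [-0.03 -0.01  0.05]
[ 0.476  -0.0795  0.024 ] shift shares (in new frame) [ 0.1  -0.    0.09]
[ 0.476  -0.0785  0.0207] shift shares (in new frame) [ 0.01 -0.    0.14]
```

Emit:
carry_out --pt "0.25 0.1 0 0.1 -0.03 0 0.05" --pt "0.25 0 0 0.13 0 0 0" --pt "0.25 0 0 0 0 0 0" --pt "0.25 0.06 0 0.015 0 0 0" --pt "0.25 0.06 0 0.015 0 0 0" --pt "0.25 0 0 0 0 0 0"

```text
clock: 7.35
position: [0.4757, -0.0775, 0.0206]
ee_rot: [-2.099, -2.079, -0.264]
force: [-0.1, 0.7, -1.0]
width: 0.324
gripper_force: 10.0
```

```bash
python3 go.py 89.7 .25  .476 -.0768 .0207;python3 - <<'E'
from h import *
d=wrist('w3');crop(d,'w3',200,60,440,260,2.5)
E
```

```text
clk 7.35 pos [ 0.4757 -0.0775  0.0206] w 0.324 F [-0.1  0.7 -1. ]
turn shares [ 0.01 -0.   -0.04]
[ 0.476  -0.0768  0.0207] shift shares (in new frame) [0.03 0.01 0.  ]
```

View pics/w3.png

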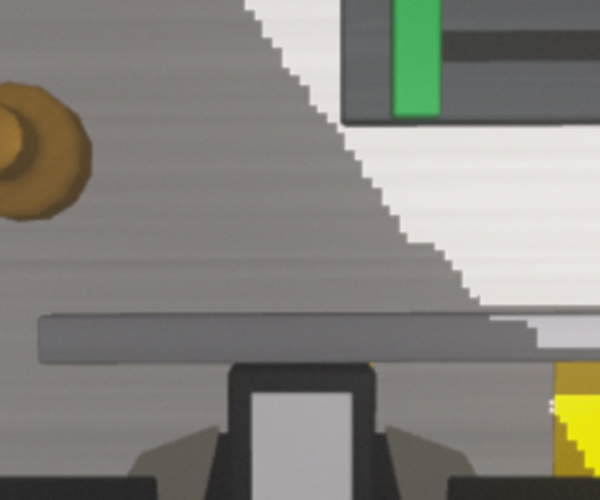

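Emit:
carry_out --pt "0.25 0.06 0.03 0.015 0 0 0" --pt "0.25 0 0 0 0 0 0" --pt "0.48 0 0 0 0 0 0" --pt "0.48 0 0 0 0 0 0" --pt "0.48 0.12 0 -0.5 0 0 0" --pt "0.6 0.25 0 -1 0 0 0" --pt "0.6 0.12 0 -0.5 0 0 0" --pt "0.6 0 0 0 0 0 0"

```text
clock: 8.2
position: [0.4779, -0.0768, 0.0742]
ee_rot: [-2.1, -2.082, -0.268]
force: [0.3, -0.1, -0.3]
width: 0.594
gripper_force: 0.0
```

```bash
python3 go.py 94 .25  .5628 -.1085 .045  .5628 -.1085 .0205
```

```text
clk 8.2 pos [ 0.4779 -0.0768  0.0742] w 0.594 F [ 0.3 -0.1 -0.3]
turn shares [ 0.23  0.   -0.76]
[ 0.5628 -0.1085  0.045 ] shift shares (in new frame) [-1.74  3.3   0.76]
[ 0.5628 -0.1085  0.0205] shift shares (in new frame) [-0.24  0.    0.95]
```

Emit:
carry_out --pt "0.6 0 0 0 0.23 0 -0.76" --pt "0.6 -0.45 0.85 0 0 0 0" --pt "0.6 -0.45 0.85 0 0 0 0" --pt "0.6 -0.45 0.85 0.4 0 0 0" --pt "0.6 -0.4 0.75 0.36 0 0 0" --pt "0.6 0 0 0 0 0 0"

```text
clock: 8.8
position: [0.5626, -0.1086, 0.0408]
ee_rot: [-2.009, -2.155, -0.248]
force: [-0.4, 0.1, 0.1]
width: 0.6
gripper_force: 0.0
```

```bash
python3 go.py 94 .25   .5628 -.1085 .0205
```

```text
clk 8.8 pos [ 0.5626 -0.1086  0.0408] w 0.6 F [-0.4  0.1  0.1]
turn shares [-0.04  0.   -0.  ]
[ 0.5628 -0.1085  0.0205] shift shares (in new frame) [-0.2   0.01  0.79]
```

Emit:
carry_out --pt "0.6 -0.1 0 0.39 0 0 0" --pt "0.6 -0.1 0 0.39 0 0 0" --pt "0.25 0 0 0 0 0 0" --pt "0.25 0 0 0 0 0 0" --pt "0.25 0 0 0 0 0 0" --pt "0.25 0 0 0 0 0 0" --pt "0.25 0 0 0 0 0 0" --pt "0.25 0.05 0 -0.2 0 0 0"

```text
clock: 9.6
position: [0.561, -0.1084, 0.0276]
ee_rot: [-2.009, -2.154, -0.248]
force: [-0.7, 0.2, -0.6]
width: 0.321
gripper_force: 10.0
```

```bash
python3 go.py 89.7 .25   .5455 -.0815 .0255 .5455 -.0805 .0205
```

```text
clk 9.6 pos [ 0.561  -0.1084  0.0276] w 0.321 F [-0.7  0.2 -0.6]
turn shares [-0.22 -0.    0.72]
[ 0.5455 -0.0815  0.0255] shift shares (in new frame) [ 1.02 -0.63  0.35]
[ 0.5455 -0.0805  0.0205] shift shares (in new frame) [-0.01 -0.    0.2 ]
```

Emit:
carry_out --pt "0.25 0 0 0 -0.22 0 0.72" --pt "0.25 0.4 -0.32 0.13 0 0 0" --pt "0.25 0.4 -0.31 0.13 0 0 0" --pt "0.25 0.22 0 0.09 0 0 0" --pt "0.25 0 0 0 0 0 0"

```text
clock: 10.1
position: [0.5454, -0.0795, 0.0255]
ee_rot: [-2.09, -2.085, -0.264]
force: [0.2, -1.0, -1.2]
width: 0.322
gripper_force: 10.0
```

```bash
python3 go.py 89.7 .25   .5455 -.0795 .0222
```

```text
clk 10.1 pos [ 0.5454 -0.0795  0.0255] w 0.322 F [ 0.2 -1.  -1.2]
turn shares [-0.01 -0.01  0.03]
[ 0.5455 -0.0795  0.0222] shift shares (in new frame) [-0.03  0.    0.13]
```

Emit:
carry_out --pt "0.25 -0.03 0 0.15 0 0 0.03" --pt "0.25 0 0 0 0 0 0" --pt "0.25 0.06 0 0.015 0 0 0" --pt "0.25 0.06 0 0.015 0 0 0" --pt "0.25 0 0 0 0 0 0"

```text
clock: 10.6
position: [0.5462, -0.0788, 0.0218]
ee_rot: [-2.098, -2.08, -0.263]
force: [-0.0, -1.7, 3.2]
width: 0.323
gripper_force: 10.0
```

```bash
python3 go.py 89.7 .25   .5455 -.0768 .0207;python3 - <<'E'
from h import *
d=wrist('w4');crop(d,'w4',170,60,440,260,2.5)
E
```

```text
clk 10.6 pos [ 0.5462 -0.0788  0.0218] w 0.323 F [-0.  -1.7  3.2]
turn shares [ 0.01  0.01 -0.03]
[ 0.5455 -0.0768  0.0207] shift shares (in new frame) [ 0.07 -0.03  0.06]
```

View pics/w4.png

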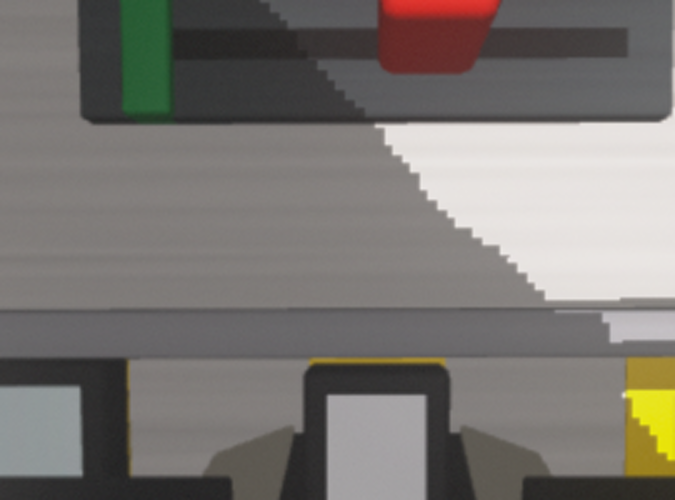

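Emit:
carry_out --pt "0.25 0.04 0 0 0 0 0" --pt "0.25 0.04 0 0.01 0 0 0" --pt "0.25 0 0 0 0 0 0"

```text
clock: 10.95
position: [0.5456, -0.0767, 0.0218]
ee_rot: [-2.098, -2.08, -0.262]
force: [-0.2, -3.6, 0.2]
width: 0.325
gripper_force: 10.0
```

Emit:
carry_out --pt "0.48 0 0 0 0 0 0" --pt "0.48 0 0 0 0 0 0" --pt "0.48 0.12 0 -0.5 0 0 0" --pt "0.6 0.25 0 -1 0 0 0" --pt "0.6 0.12 0 -0.5 0.12 0 -0.4" --pt "0.6 0 0 0 0 0 0"

```text
clock: 11.55
position: [0.5473, -0.077, 0.0758]
ee_rot: [-2.051, -2.123, -0.259]
force: [1.3, -0.1, -0.4]
width: 0.595
gripper_force: 0.0
```

```bash
python3 go.py 92 .25  .6442 -.1137 .045  .6442 -.1137 .0205
```

```text
clk 11.55 pos [ 0.5473 -0.077   0.0758] w 0.595 F [ 1.3 -0.1 -0.4]
turn shares [ 0.01  0.   -0.  ]
[ 0.6442 -0.1137  0.045 ] shift shares (in new frame) [-1.86  3.82  0.8 ]
[ 0.6442 -0.1137  0.0205] shift shares (in new frame) [-0.24  0.    0.95]
```

Emit:
carry_out --pt "0.6 -0.46 0.95 0 0 0 0" --pt "0.6 -0.46 0.95 0 0 0 0" --pt "0.6 -0.47 0.95 0.4 0 0 0" --pt "0.6 -0.47 0.95 0.4 0 0 0" --pt "0.6 0 0 0 0 0 0"

```text
clock: 12.05
position: [0.6432, -0.1139, 0.04]
ee_rot: [-2.051, -2.119, -0.254]
force: [-0.8, 0.7, -0.2]
width: 0.598
gripper_force: 0.0
```

```bash
python3 go.py 92 .25   .6442 -.1137 .0215
```

```text
clk 12.05 pos [ 0.6432 -0.1139  0.04  ] w 0.598 F [-0.8  0.7 -0.2]
turn shares [-0.03  0.   -0.03]
[ 0.6442 -0.1137  0.0215] shift shares (in new frame) [-0.18  0.04  0.72]
```

Emit:
carry_out --pt "0.6 -0.09 0.02 0.37 0 0 0" --pt "0.6 -0.09 0.02 0.37 0 0 0" --pt "0.25 0 0 0 0 0 0" --pt "0.25 0 0 0 0 0 0" --pt "0.25 0 0 0 0 0 0" --pt "0.25 0 0 0 0 0 0" --pt "0.25 0 0 0 0 0 0" --pt "0.25 0.05 0 -0.2 0 0 0"

```text
clock: 12.85
position: [0.6426, -0.1133, 0.0283]
ee_rot: [-2.05, -2.119, -0.255]
force: [0.5, 1.0, -0.9]
width: 0.321
gripper_force: 10.0
```

```bash
python3 go.py 89.7 .25   .6155 -.082 .0265
```

```text
clk 12.85 pos [ 0.6426 -0.1133  0.0283] w 0.321 F [ 0.5  1.  -0.9]
turn shares [-0.13 -0.    0.37]
[ 0.6155 -0.082   0.0265] shift shares (in new frame) [ 1.19 -1.09  0.38]
```

Emit:
carry_out --pt "0.25 0 0 0 -0.13 0 0.37" --pt "0.25 0.4 -0.4 0.13 0 0 0" --pt "0.25 0.4 -0.4 0.13 0 0 0" --pt "0.25 0.39 -0.29 0.12 0 0 0" --pt "0.25 0 0 0 0 0 0"

```text
clock: 13.35
position: [0.615, -0.0801, 0.0265]
ee_rot: [-2.093, -2.083, -0.265]
force: [0.5, 1.2, -1.2]
width: 0.325
gripper_force: 10.0
```

```bash
python3 go.py 89.7 .25   .6155 -.0795 .0228
```

```text
clk 13.35 pos [ 0.615  -0.0801  0.0265] w 0.325 F [ 0.5  1.2 -1.2]
turn shares [ 0.   -0.02  0.  ]
[ 0.6155 -0.0795  0.0228] shift shares (in new frame) [-0.01  0.02  0.15]
```

Emit:
carry_out --pt "0.25 -0.03 0.02 0.15 0 0 0" --pt "0.25 0 0 0 0 0 0" --pt "0.25 0.05 0 0.01 0 0 0" --pt "0.25 0.05 0 0.01 0 0 0" --pt "0.25 0 0 0 0 0 0"

```text
clock: 13.85
position: [0.6169, -0.08, 0.0229]
ee_rot: [-2.096, -2.084, -0.265]
force: [-0.4, -1.2, 2.0]
width: 0.328
gripper_force: 10.0
```

```bash
python3 go.py 89.7 .25   .6155 -.0768 .022;python3 - <<'E'
from h import *
d=wrist('w5');crop(d,'w5',140,60,440,260,2.5)
E
```

```text
clk 13.85 pos [ 0.6169 -0.08    0.0229] w 0.328 F [-0.4 -1.2  2. ]
turn shares [ 0.02  0.01 -0.01]
[ 0.6155 -0.0768  0.022 ] shift shares (in new frame) [ 0.11 -0.06  0.07]
```

View pics/w5.png

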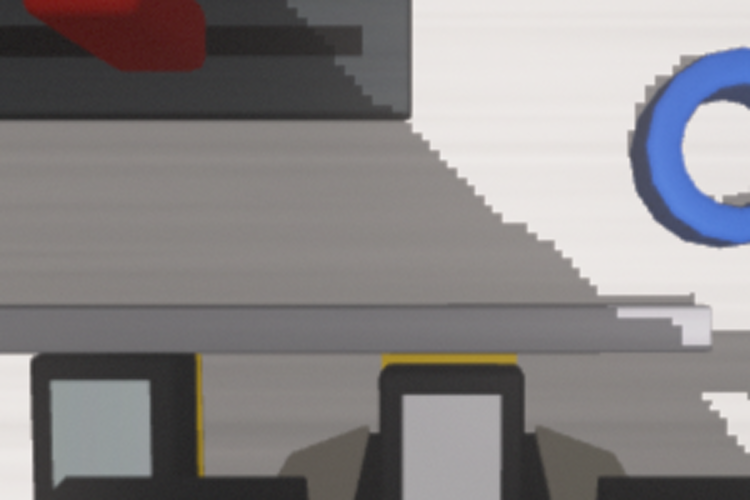

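Emit:
carry_out --pt "0.25 0.06 -0.015 0.01 0 0 0" --pt "0.25 0.05 0 0.01 0 0 0" --pt "0.25 0.02 0 0 0 0 0" --pt "0.25 0 0 0 0 0 0"

```text
clock: 14.3
position: [0.616, -0.0768, 0.0231]
ee_rot: [-2.096, -2.084, -0.263]
force: [1.2, -4.8, -1.1]
width: 0.327
gripper_force: 10.0
```

Emit:
carry_out --pt "0.48 0 0 0 0 0 0" --pt "0.48 0 0 0 0 0 0" --pt "0.48 0.12 0 -0.5 0 0 0" --pt "0.6 0.25 0 -1 0 0 0" --pt "0.6 0 -0.6 -1 0 0 0" --pt "0.6 0 -0.6 -1 0 0 0" --pt "0.6 -0.2 -0.6 -1 0 0 0" --pt "0.6 -0.2 -0.6 -1 0 0 0"

```text
clock: 15.1
position: [0.555, -0.1104, 0.158]
ee_rot: [-2.094, -2.084, -0.266]
force: [0.3, 0.1, -0.0]
width: 0.599
gripper_force: 0.0
```

Emit:
carry_out --pt "0.6 -0.2 -0.4 -1 0 0 0" --pt "0.6 -0.2 0 -1 0 0 0" --pt "0.6 0 0 0 0 0 0" --pt "0.6 0 0 0 0 0 0"

```text
clock: 15.5
position: [0.5457, -0.1323, 0.203]
ee_rot: [-2.095, -2.084, -0.266]
force: [-0.7, 0.3, 0.3]
width: 0.599
gripper_force: 0.0
```

Run:
```python
from h import *
d=wrist('w6');print(arm.observe()["position"]);crop(d,'w6',190,60,460,260,2.9)
```

```text
[ 0.5454163  -0.13171005  0.20213474]
```

View pics/w6.png

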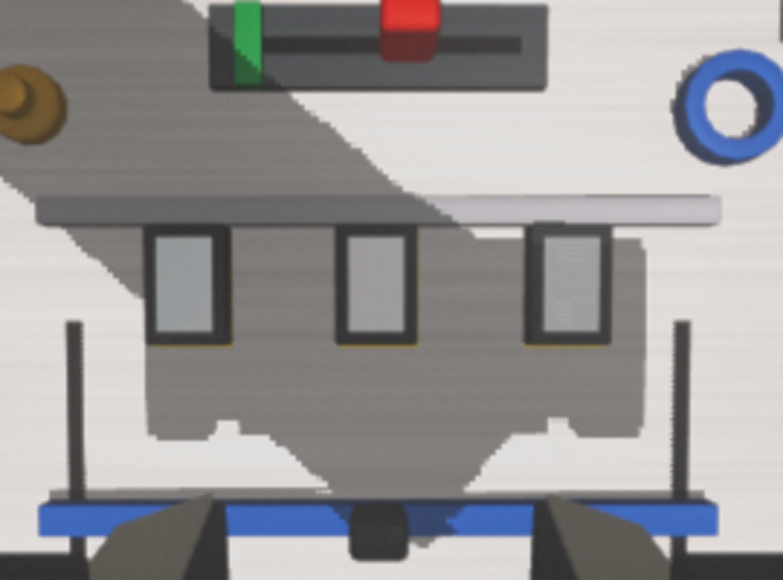

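```bash
python3 go.py 89.7 .25   .5453 -.162 .085 .5453 -.162 .045
```

```text
clk 15.55 pos [ 0.5454 -0.1317  0.2021] w 0.603 F [ 0.5  0.3 -0.1]
turn shares [ 0.01 -0.01  0.01]
[ 0.5453 -0.162   0.085 ] shift shares (in new frame) [-2.33  0.    4.24]
[ 0.5453 -0.162   0.045 ] shift shares (in new frame) [-0.4   0.    1.55]
```

Emit:
carry_out --pt "0.6 -0.46 0 0.84 0 0 0" --pt "0.6 -0.46 0 0.85 0 0 0" --pt "0.6 -0.47 0 0.85 0 0 0" --pt "0.6 -0.47 0 0.85 0 0 0" --pt "0.6 -0.47 0 0.85 0 0 0" --pt "0.6 -0.2 0 0.77 0 0 0" --pt "0.6 -0.2 0 0.77 0 0 0" --pt "0.1 0 0 0 0 0 0" --squeeze 20

```text
clock: 16.35
position: [0.5434, -0.161, 0.0421]
ee_rot: [-2.091, -2.08, -0.26]
force: [-0.5, 0.4, -0.5]
width: 0.552
gripper_force: 0.0
```

Emit:
carry_out --pt "0.1 0 0 0 0 0 0" --pt "0.1 0 0 0 0 0 0" --pt "0.1 0 0 0 0 0 0" --pt "0.1 0 0 0 0 0 0"

```text
clock: 16.75
position: [0.5459, -0.1629, 0.046]
ee_rot: [-2.095, -2.084, -0.266]
force: [-3.2, 0.4, 2.4]
width: 0.216
gripper_force: 15.7
```

Emit:
carry_out --pt "0.1 0.44 0 0.11 0 0 0" --pt "0.1 0.48 0 0.12 0 0 0" --pt "0.1 0.48 0 0.12 0 0 0" --pt "0.1 0.48 0 0.12 0 0 0" --pt "0.1 0.2 0 0.05 0 0 0" --pt "0.1 0 0 0 0 0 0"

```text
clock: 17.35
position: [0.5462, -0.1062, 0.046]
ee_rot: [-2.091, -2.085, -0.267]
force: [1.1, 1.5, 4.6]
width: 0.216
gripper_force: 20.0
```

Emit:
carry_out --pt "0.1 0.08 0 0.02 0 0 0" --pt "0.1 0.08 0 0.02 0 0 0" --pt "0.1 0 0 0 0 0 0"

```text
clock: 17.65
position: [0.5462, -0.106, 0.046]
ee_rot: [-2.097, -2.085, -0.264]
force: [0.3, -6.8, 5.9]
width: 0.218
gripper_force: 20.0
```

Emit:
carry_out --pt "0.1 0.1 0 0.025 0 0 0" --pt "0.1 0.1 0 0.025 0 0 0" --pt "0.1 0 0 0 0 0 0" --squeeze 30

```text
clock: 17.95
position: [0.5462, -0.1059, 0.046]
ee_rot: [-2.106, -2.086, -0.259]
force: [-2.1, -19.7, 4.2]
width: 0.215
gripper_force: 30.0
```

Run:
```python
from h import *
d=wrist('w7');print(arm.observe()["position"]);crop(d,'w7',180,130,440,290,2.9)
```

```text
[ 0.5462506  -0.10592655  0.04600896]
```

View pics/w7.png

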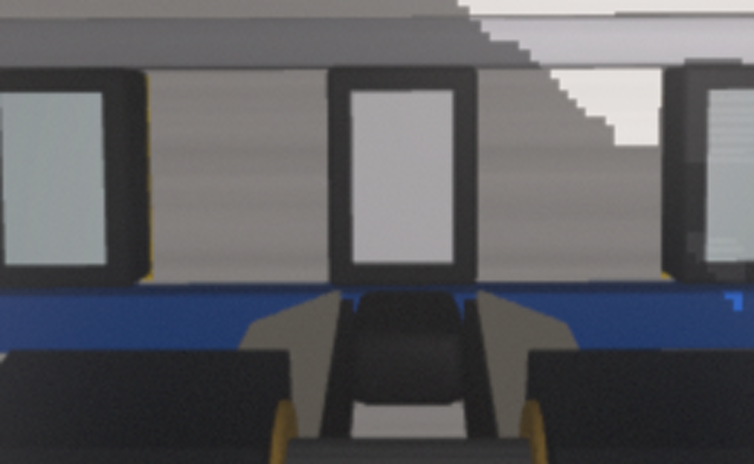

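Emit:
carry_out --pt "0.1 -0.3 0 -0.08 0 0 0" --pt "0.4 0 0 0 0 0 0" --pt "0.4 0 0 0 0 0 0" --pt "0.4 0 0 0 0 0 0" --pt "0.5 0.25 0 -0.97 0 0 0" --pt "0.5 0.25 0 -0.97 0 0 0" --pt "0.5 0.25 0 -0.97 0 0 0" --pt "0.5 0 0 0 0 0 0" --squeeze 20

```text
clock: 18.8
position: [0.5473, -0.1076, 0.1235]
ee_rot: [-2.096, -2.087, -0.269]
force: [0.5, -0.3, -0.2]
width: 0.5
gripper_force: 0.0
```

```bash
cat > lock.py <<'E'
from h import *
def red(d,crop=None):
    hsv=cv2.cvtColor(d["pixels"],cv2.COLOR_RGB2HSV)
    m=cv2.inRange(hsv,(0,150,60),(8,255,255))|cv2.inRange(hsv,(172,150,60),(180,255,255))
    R,t=(d["R"],d["t"]) if "R" in d else (d["Rw"],d["tw"])
    v,u=np.nonzero(m&(d["range_z"]>0).astype(np.uint8)*255);z=d["range_z"][v,u]
    P=(np.linalg.inv(d["mtx"])@np.c_[u,v,np.ones(len(u))].T*z-t[:,None]).T@R
    P=P[(P[:,0]>.38)&(P[:,0]<.71)&(abs(P[:,1])<.06)];print(len(P),'px');
    if len(P): print('red pct 2/50/98\n',np.percentile(P,[2,50,98],axis=0).round(4)); T=P[P[:,2]>.056]; print('top',len(T), (np.percentile(T,[5,95],axis=0).round(4) if len(T) else ''))
if __name__=="__main__":
    for n in ('w6','w4','w5','w2'): print(n);red(pickle.load(open(n+'.pkl','rb')))
E
python3 lock.py; python3 go.py 89.7 .25 .545 -.1 .15
```

```text
w6
277 px
red pct 2/50/98
 [[0.5476 0.0036 0.0572]
 [0.5565 0.0091 0.0598]
 [0.5658 0.0153 0.0613]]
top 277 [[0.5481 0.0039 0.0578]
 [0.5649 0.015  0.0611]]
w4
2035 px
red pct 2/50/98
 [[0.5475 0.0028 0.0374]
 [0.5558 0.0072 0.0595]
 [0.5654 0.0157 0.0611]]
top 1659 [[0.548  0.0033 0.0576]
 [0.5647 0.0152 0.061 ]]
w5
2999 px
red pct 2/50/98
 [[0.5487 0.0028 0.0264]
 [0.5601 0.0065 0.0579]
 [0.5669 0.0151 0.061 ]]
top 1668 [[0.5492 0.0033 0.0571]
 [0.5661 0.0148 0.0609]]
w2
1615 px
red pct 2/50/98
 [[0.546  0.0025 0.0388]
 [0.5492 0.0038 0.0531]
 [0.5624 0.0143 0.0603]]
top 559 [[0.5462 0.0029 0.0563]
 [0.5519 0.0141 0.0604]]
clk 18.8 pos [ 0.5473 -0.1076  0.1235] w 0.5 F [ 0.5 -0.3 -0.2]
turn shares [0.05 0.   0.02]
[ 0.545 -0.1    0.15 ] shift shares (in new frame) [ 0.56 -0.09 -0.95]
```

Emit:
carry_out --pt "0.5 0 0 -0.4 0 0.9 0" --pt "0.5 0 0 0 0 0.9 0" --pt "0.5 0 0 0 0 0.9 0" --pt "0.5 0 0 0 0 0.9 0" --pt "0.5 0 0 0 0 0.9 0" --pt "0.5 0 0 0 0 0 0"

```text
clock: 19.4
position: [0.5445, -0.1119, 0.1282]
ee_rot: [-1.824, -1.805, -0.665]
force: [-0.4, -0.7, -1.0]
width: 0.497
gripper_force: 0.0
```

```bash
python3 go.py 89.7 .70 .5565 -.056 .119 .5565 .0085 .042
```

```text
clk 19.4 pos [ 0.5445 -0.1119  0.1282] w 0.497 F [-0.4 -0.7 -1. ]
turn shares [ 0.01 -0.02 -0.05]
[ 0.5565 -0.056   0.119 ] shift shares (in new frame) [1.48 0.47 1.72]
[0.5565 0.0085 0.042 ] shift shares (in new frame) [-0.01 -0.01  4.02]
```

Emit:
carry_out --pt "0.5 0.74 0.23 0.86 0 0 -0.05" --pt "0.5 0.74 0.23 0.86 0 0 0" --pt "0.5 0 0 0 0 0 0" --pt "0.5 0 0 0 0 0 0"

```text
clock: 19.8
position: [0.5573, -0.0522, 0.1214]
ee_rot: [-1.815, -1.82, -0.666]
force: [-0.6, 0.2, 0.3]
width: 0.5
gripper_force: 0.0
```

```bash
python3 go.py 89.7 .70 .5565 .0085 .042
python3 - <<'E'
from h import *
from lock import red
red(wrist('w8'))
E
```

```text
clk 19.8 pos [ 0.5573 -0.0522  0.1214] w 0.5 F [-0.6  0.2  0.3]
turn shares [-0.01  0.01  0.08]
[0.5565 0.0085 0.042 ] shift shares (in new frame) [-0.19 -0.05  4.  ]
393 px
red pct 2/50/98
 [[0.5476 0.003  0.0561]
 [0.5568 0.0081 0.0597]
 [0.5653 0.0151 0.0613]]
top 388 [[0.5484 0.0032 0.057 ]
 [0.5646 0.0144 0.061 ]]
```

Emit:
carry_out --pt "0.5 -0.19 -0.04 0.8 0 0 0.08" --pt "0.5 0 0 0.8 0 0 0" --pt "0.5 0 0 0.8 0 0 0" --pt "0.5 0 0 0.8 0 0 0" --pt "0.5 0 0 0.8 0 0 0" --pt "0.5 0 0 0 0 0 0"

```text
clock: 20.45
position: [0.5558, 0.0082, 0.0406]
ee_rot: [-1.822, -1.808, -0.662]
force: [-0.5, 0.7, 0.4]
width: 0.5
gripper_force: 0.0
```

Emit:
carry_out --pt "0.1 0 0 0 0 0 0" --pt "0.1 0 0 0 0 0 0" --pt "0.1 0 0 0 0 0 0" --pt "0.1 0 0 0 0 0 0" --pt "0.1 0 0 0 0 0 0"

```text
clock: 20.95
position: [0.5573, 0.0058, 0.0424]
ee_rot: [-1.825, -1.809, -0.666]
force: [-0.6, -3.2, 4.3]
width: 0.214
gripper_force: 20.0
```

Emit:
carry_out --pt "0.1 0 -0.4 0 0 0 0" --pt "0.1 0 -0.5 0 0 0 0" --pt "0.1 0 -0.5 0 0 0 0" --pt "0.1 0 -0.5 0 0 0 0" --pt "0.1 0 -0.3 0 0 0 0" --pt "0.1 0 0 0 0 0 0"

```text
clock: 21.55
position: [0.5114, 0.0058, 0.0428]
ee_rot: [-1.834, -1.816, -0.68]
force: [40.9, 8.2, -17.1]
width: 0.306
gripper_force: 19.9
```

Emit:
carry_out --pt "0.1 0 0.25 0 0 0 0" --pt "0.1 0 0 0 0 0 0" --pt "0.1 0 0 0 0 0 0"

```text
clock: 21.85
position: [0.5159, 0.0058, 0.0427]
ee_rot: [-1.831, -1.815, -0.676]
force: [29.3, 4.1, -9.5]
width: 0.21
gripper_force: 20.0
```

Run:
```python
from h import *
from lock import red
for n in ("top","side"):
    d=arm.get_image(n);pickle.dump(d,open(n+'9.pkl','wb'));print(n);red(d)
d=wrist('w9');red(d)
for nm,dd in (('w6',pickle.load(open('w6.pkl','rb'))),('w9',d)):
    hsv=cv2.cvtColor(dd["pixels"],cv2.COLOR_RGB2HSV);m=cv2.inRange(hsv,(60,120,60),(75,255,255))
    v,u=np.nonzero(m&(dd["range_z"]>0).astype(np.uint8)*255);P=(np.linalg.inv(dd["mtx"])@np.c_[u,v,np.ones(len(u))].T*dd["range_z"][v,u]-dd["tw"][:,None]).T@dd["Rw"]
    P=P[(P[:,2]>.02)&(abs(P[:,1])<.06)&(P[:,2]<.03)];print(nm,len(P),np.percentile(P,[2,50,98],axis=0).round(4) if len(P) else '')
```

```text
top
0 px
side
2 px
red pct 2/50/98
 [[0.513  0.0032 0.0237]
 [0.5143 0.004  0.0239]
 [0.5155 0.0047 0.0241]]
top 0 
1419 px
red pct 2/50/98
 [[0.507  0.003  0.0287]
 [0.5161 0.0064 0.0593]
 [0.5249 0.0152 0.0611]]
top 1025 [[0.5078 0.0036 0.0575]
 [0.5244 0.015  0.0609]]
w6 212 [[ 0.4952 -0.001   0.0217]
 [ 0.4995  0.0121  0.0236]
 [ 0.5036  0.0238  0.0252]]
w9 103 [[0.4948 0.0194 0.0223]
 [0.4989 0.0222 0.0235]
 [0.5038 0.0242 0.0247]]
```

Emit:
carry_out --pt "0.1 0 0.15 0 0 0 0" --pt "0.1 0 0 0 0 0 0"

```text
clock: 22.2
position: [0.5162, 0.006, 0.0426]
ee_rot: [-1.828, -1.812, -0.672]
force: [15.7, -0.3, -1.9]
width: 0.214
gripper_force: 20.0
```

```bash
cat > bar.py <<'E'
from h import *
def blue(d):
    hsv=cv2.cvtColor(d["pixels"],cv2.COLOR_RGB2HSV);m=cv2.inRange(hsv,(100,130,40),(125,255,255))
    v,u=np.nonzero(m&(d["range_z"]>0).astype(np.uint8)*255)
    P=(np.linalg.inv(d["mtx"])@np.c_[u,v,np.ones(len(u))].T*d["range_z"][v,u]-d["tw"][:,None]).T@d["Rw"]
    P=P[(P[:,2]>.024)&(P[:,2]<.030)&(P[:,1]<-.07)&(P[:,1]>-.2)]
    for lo in np.arange(.42,.68,.03):
        Q=P[(P[:,0]>lo)&(P[:,0]<lo+.03)]
        if len(Q)>20: print('x',lo.round(2),len(Q),'y 2/98',np.percentile(Q[:,1],[2,98]).round(4))
if __name__=="__main__":
    for n in ('w6','w7','w8','w9'): print(n);blue(pickle.load(open(n+'.pkl','rb')))
E
python3 bar.py
```

```text
w6
x 0.42 275 y 2/98 [-0.1674 -0.1567]
x 0.45 62 y 2/98 [-0.1621 -0.1568]
x 0.48 190 y 2/98 [-0.1668 -0.157 ]
x 0.51 211 y 2/98 [-0.167  -0.1572]
x 0.57 259 y 2/98 [-0.1674 -0.1576]
x 0.6 30 y 2/98 [-0.167  -0.1577]
x 0.63 229 y 2/98 [-0.1686 -0.158 ]
x 0.66 85 y 2/98 [-0.1678 -0.158 ]
w7
x 0.42 930 y 2/98 [-0.1109 -0.1001]
x 0.45 880 y 2/98 [-0.1107 -0.1006]
x 0.48 961 y 2/98 [-0.1108 -0.1002]
x 0.51 255 y 2/98 [-0.1098 -0.1003]
x 0.54 50 y 2/98 [-0.1036 -0.1007]
x 0.57 802 y 2/98 [-0.1118 -0.1009]
x 0.6 979 y 2/98 [-0.112  -0.1011]
x 0.63 858 y 2/98 [-0.1119 -0.1012]
x 0.66 311 y 2/98 [-0.1122 -0.1014]
w8
w9
```

Emit:
carry_out --pt "0.5 0 0 0 0 0 0" --pt "0.5 0 0 0 0 0 0" --pt "0.5 0 0 0 0 0 0" --pt "0.5 0 0 0 0 0 0"

```text
clock: 22.6
position: [0.511, 0.0074, 0.0418]
ee_rot: [-1.823, -1.808, -0.664]
force: [-0.2, -0.3, 0.1]
width: 0.482
gripper_force: 0.0
```

Run:
```python
from h import *
from lock import red
print(arm.observe()["position"],arm.observe()["force"]);red(wrist('w10'))
```

```text
[0.51095339 0.00739434 0.04181509] [-0.19721671 -0.26932385  0.13605427]
1432 px
red pct 2/50/98
 [[0.5073 0.003  0.0295]
 [0.5161 0.0065 0.0594]
 [0.525  0.0155 0.0612]]
top 1041 [[0.508  0.0036 0.0577]
 [0.5246 0.0151 0.061 ]]
```

Emit:
carry_out --pt "0.5 0 0 -0.8 0 0 0" --pt "0.5 0 0 -0.8 0 0 0" --pt "0.5 0 0 -0.8 0 0 0" --pt "0.5 0 0 -0.8 0 0 0" --pt "0.5 0 0 -0.8 0 0 0" --pt "0.5 0 0.4 -1 0 0 0" --pt "0.5 0 0.4 -1 0 0 0" --pt "0.5 0 0.4 -1 0 0 0"

```text
clock: 23.45
position: [0.5409, -0.1063, 0.1764]
ee_rot: [-1.823, -1.808, -0.664]
force: [0.1, 0.2, 0.6]
width: 0.503
gripper_force: 0.0
```

Emit:
carry_out --pt "0.5 0 0 0 0 -0.9 0" --pt "0.5 0 0 0 0 -0.9 0" --pt "0.5 0 0 0 0 -0.9 0" --pt "0.5 0 0 0 0 -0.9 0" --pt "0.5 0 0 0 0 -0.9 0" --pt "0.5 0 0 -0.5 0 0 0" --pt "0.5 0 0 0 0 0 0"

```text
clock: 24.15
position: [0.5415, -0.1092, 0.1895]
ee_rot: [-2.096, -2.081, -0.266]
force: [0.5, -0.1, -0.0]
width: 0.497
gripper_force: 0.0
```

Run:
```python
from h import *
from lock import red
from bar import blue
print(arm.observe()["position"]);d=wrist('w11');red(d);blue(d)
# glass panes: grey-blue bright regions at z~.028
P=None
hsv=cv2.cvtColor(d["pixels"],cv2.COLOR_RGB2HSV)
v,u=np.mgrid[0:400,0:640];z=d["range_z"]
X=((np.linalg.inv(d["mtx"])@np.stack([u.ravel(),v.ravel(),np.ones(u.size)])*z.ravel())-d["tw"][:,None]).T@d["Rw"]
m=(z.ravel()>0)&(X[:,2]>.0225)&(X[:,2]<.031)&(X[:,1]<-.058)&(X[:,1]>-.0985)&(X[:,0]>.44)&(X[:,0]<.66)
n,l,st,c=cv2.connectedComponentsWithStats(m.reshape(400,640).astype(np.uint8))
for i in range(1,n):
    if st[i][4]>60:
        Q=X[(l==i).ravel()];r=cv2.minAreaRect(Q[:,:2].astype(np.float32)*1000);print('win',st[i][4],np.round(r[0],1),np.round(r[1],1),round(r[2],1),'z',np.median(Q[:,2]).round(4))
```

```text
[ 0.5414924  -0.10918226  0.1894886 ]
312 px
red pct 2/50/98
 [[0.5076 0.0032 0.0548]
 [0.5166 0.0084 0.0597]
 [0.5256 0.0148 0.0615]]
top 296 [[0.5085 0.0037 0.0576]
 [0.5248 0.0145 0.0612]]
x 0.42 306 y 2/98 [-0.1125 -0.1022]
x 0.48 52 y 2/98 [-0.1129 -0.1079]
x 0.6 55 y 2/98 [-0.1138 -0.1104]
x 0.63 211 y 2/98 [-0.1141 -0.1037]
x 0.66 97 y 2/98 [-0.1141 -0.1038]
win 1218 [615.5 -78.2] [40.4 30. ] 89.7 z 0.0279
win 1197 [476.1 -78.3] [40.6 30.2] 89.5 z 0.0278
win 1155 [545.2 -78.2] [39.5 28.4] 89.6 z 0.0279
```

Emit:
carry_out --pt "0.5 0 0 0 0 0.9 0" --pt "0.5 0 0 0 0 0.9 0" --pt "0.5 0 0 0 0 0.9 0" --pt "0.5 0 0 0 0 0.9 0" --pt "0.5 0 0 0 0 0.8 0" --pt "0.5 0 0 0 0 0 0"

```text
clock: 24.8
position: [0.5399, -0.1131, 0.1859]
ee_rot: [-1.836, -1.806, -0.658]
force: [1.1, -0.2, 0.2]
width: 0.505
gripper_force: 0.0
```

```bash
python3 go.py 89.7 .70 .5164 -.056 .119 .5164 .0085 .042
```

```text
clk 24.8 pos [ 0.5399 -0.1131  0.1859] w 0.505 F [ 1.1 -0.2  0.2]
turn shares [ 0.03  0.08 -0.1 ]
[ 0.5164 -0.056   0.119 ] shift shares (in new frame) [ 0.02 -0.95  3.51]
[0.5164 0.0085 0.042 ] shift shares (in new frame) [-0.01 -0.01  4.02]
```

Emit:
carry_out --pt "0.5 0 -0.25 0.88 0.03 0.08 -0.1" --pt "0.5 0 -0.24 0.88 0 0 0" --pt "0.5 0 -0.23 0.88 0 0 0" --pt "0.5 0 -0.23 0.87 0 0 0" --pt "0.5 0 0 0 0 0 0" --pt "0.5 0 0 0 0 0 0"

```text
clock: 25.4
position: [0.5178, -0.0532, 0.121]
ee_rot: [-1.816, -1.821, -0.664]
force: [0.3, 0.2, 0.2]
width: 0.501
gripper_force: 0.0
```

```bash
python3 go.py 89.7 .70 .5164 .0085 .042
```

```text
clk 25.4 pos [ 0.5178 -0.0532  0.121 ] w 0.501 F [0.3 0.2 0.2]
turn shares [-0.02  0.03  0.07]
[0.5164 0.0085 0.042 ] shift shares (in new frame) [-0.15 -0.07  4.01]
```

Emit:
carry_out --pt "0.5 -0.15 -0.06 0.8 0 0 0.07" --pt "0.5 0 0 0.8 0 0 0" --pt "0.5 0 0 0.8 0 0 0" --pt "0.5 0 0 0.8 0 0 0" --pt "0.5 0 0 0.8 0 0 0" --pt "0.5 0 0 0 0 0 0" --pt "0.1 0 0 0 0 0 0" --pt "0.1 0 0 0 0 0 0"

```text
clock: 26.2
position: [0.5172, 0.0069, 0.0424]
ee_rot: [-1.823, -1.814, -0.663]
force: [1.3, -0.3, -0.8]
width: 0.371
gripper_force: 0.0
```

Emit:
carry_out --pt "0.1 0 0 0 0 0 0" --pt "0.1 0 0 0 0 0 0" --pt "0.1 0 0 0 0 0 0"

```text
clock: 26.5
position: [0.5168, 0.0078, 0.042]
ee_rot: [-1.822, -1.813, -0.662]
force: [0.1, -3.7, 4.6]
width: 0.211
gripper_force: 20.0
```

Emit:
carry_out --pt "0.1 0 0.4 0 0 0 0" --pt "0.1 0 0.4 0 0 0 0" --pt "0.1 0 0.4 0 0 0 0" --pt "0.1 0 0.4 0 0 0 0" --pt "0.1 0 0 0 0 0 0" --pt "0.5 0 0 0 0 0 0" --pt "0.5 0 0 0 0 0 0" --pt "0.5 0 0 0 0 0 0"

```text
clock: 27.3
position: [0.5558, 0.0088, 0.0413]
ee_rot: [-1.82, -1.813, -0.661]
force: [0.2, 0.4, 0.1]
width: 0.422
gripper_force: 0.0
```

Emit:
carry_out --pt "0.5 0 0 -0.8 0 0 0" --pt "0.5 0 0 -0.8 0 0 0" --pt "0.5 0 0 -0.8 0 0 0" --pt "0.5 0 0 -0.8 0 0 0" --pt "0.5 0 0 -0.9 0 0 0" --pt "0.5 0 0 -0.5 0 -0.9 0" --pt "0.5 0 0 -0.5 0 -0.9 0" --pt "0.5 0 0 0 0 -0.9 0"

```text
clock: 28.1
position: [0.5566, -0.0747, 0.1411]
ee_rot: [-1.995, -1.982, -0.43]
force: [0.1, 0.5, -0.5]
width: 0.5
gripper_force: 0.0
```

Emit:
carry_out --pt "0.5 0 0 0 0 -0.9 0" --pt "0.5 0 0 0 0 -0.9 0" --pt "0.5 0 0 0 0 0 0"

```text
clock: 28.4
position: [0.5563, -0.0686, 0.1402]
ee_rot: [-2.086, -2.091, -0.26]
force: [-0.5, 0.4, 1.4]
width: 0.496
gripper_force: 0.0
```

```bash
python3 go.py 89.7 .25 .5455 -.107 .085 .5455 -.107 .045;  python3 - <<'E'
from h import *
from lock import red
red(wrist('w12'))
E
```

```text
clk 28.4 pos [ 0.5563 -0.0686  0.1402] w 0.496 F [-0.5  0.4  1.4]
turn shares [-0.03  0.01  0.07]
[ 0.5455 -0.107   0.085 ] shift shares (in new frame) [-2.04 -0.43  1.76]
[ 0.5455 -0.107   0.045 ] shift shares (in new frame) [-0.4   0.    1.55]
407 px
red pct 2/50/98
 [[0.5493 0.0035 0.0581]
 [0.5584 0.0097 0.0597]
 [0.5668 0.0159 0.0612]]
top 406 [[0.5494 0.004  0.0584]
 [0.566  0.0152 0.061 ]]
```

Emit:
carry_out --pt "0.5 -0.68 -0.14 0.58 0 0 0.07" --pt "0.5 -0.68 -0.14 0.59 0 0 0" --pt "0.5 -0.68 -0.15 0.59 0 0 0" --pt "0.5 -0.2 0 0.77 0 0 0" --pt "0.5 -0.2 0 0.77 0 0 0" --pt "0.5 0 0 0 0 0 0" --pt "0.1 0 0 0 0 0 0" --pt "0.1 0 0 0 0 0 0"

```text
clock: 29.25
position: [0.545, -0.1122, 0.0456]
ee_rot: [-2.101, -2.077, -0.26]
force: [0.2, 0.6, 0.7]
width: 0.373
gripper_force: 0.0
```

Emit:
carry_out --pt "0.1 0 0 0 0 0 0" --pt "0.1 0 0 0 0 0 0" --pt "0.1 0 0 0 0 0 0"

```text
clock: 29.55
position: [0.5461, -0.1115, 0.0457]
ee_rot: [-2.101, -2.08, -0.261]
force: [3.0, -0.7, 1.6]
width: 0.214
gripper_force: 20.0
```

Emit:
carry_out --pt "0.1 0.12 0 0.03 0 0 0" --pt "0.1 0.12 0 0.03 0 0 0" --pt "0.1 0 0 0 0 0 0"

```text
clock: 29.85
position: [0.5461, -0.1094, 0.0457]
ee_rot: [-2.108, -2.08, -0.257]
force: [3.9, -11.1, 2.3]
width: 0.218
gripper_force: 20.0
```

Emit:
carry_out --pt "0.1 0.04 0 0.01 0 0 0" --pt "0.5 0 0 0 0 0 0" --pt "0.5 0 0 0 0 0 0" --pt "0.5 0 0 0 0 0 0" --pt "0.5 0.25 0 -0.97 0 0 0" --pt "0.5 0.25 0 -0.97 0 0 0" --pt "0.5 0.25 0 -0.97 0 0 0" --pt "0.5 0.25 0 -0.97 0 0 0"

```text
clock: 30.65
position: [0.5445, -0.103, 0.1458]
ee_rot: [-2.099, -2.077, -0.258]
force: [0.5, -0.2, -0.5]
width: 0.499
gripper_force: 0.0
```

Emit:
carry_out --pt "0.5 0 0 -0.6 0 0 0" --pt "0.5 0 0 0 0 0 0"

```text
clock: 30.85
position: [0.5459, -0.1081, 0.1611]
ee_rot: [-2.101, -2.079, -0.261]
force: [0.1, -0.1, -0.9]
width: 0.497
gripper_force: 0.0
```

```bash
python3 - <<'E'
from h import *
from lock import red
from bar import blue
print(arm.observe()["position"]);d=wrist('w13');red(d);blue(d)
E
python3 go.py 89.7 .70 .5575 -.056 .119
```

```text
[ 0.54589633 -0.10808194  0.16113935]
375 px
red pct 2/50/98
 [[0.5481 0.0032 0.057 ]
 [0.557  0.0087 0.0598]
 [0.5667 0.0152 0.0614]]
top 375 [[0.5489 0.0036 0.0578]
 [0.5659 0.0146 0.0611]]
x 0.42 361 y 2/98 [-0.1107 -0.1003]
x 0.45 66 y 2/98 [-0.1109 -0.1005]
x 0.51 134 y 2/98 [-0.1098 -0.1013]
x 0.54 108 y 2/98 [-0.1101 -0.1016]
x 0.57 139 y 2/98 [-0.1104 -0.1018]
x 0.63 198 y 2/98 [-0.112  -0.1017]
x 0.66 108 y 2/98 [-0.1113 -0.1017]
clk 30.9 pos [ 0.5453 -0.1075  0.1598] w 0.498 F [-0.2  0.2 -0.7]
turn shares [ 0.01  4.52 -0.05]
[ 0.5575 -0.056   0.119 ] shift shares (in new frame) [0.53 0.48 2.58]
```

Emit:
carry_out --pt "0.5 0 0 0 0 0.9 -0.05" --pt "0.5 0 0 0 0 0.9 0" --pt "0.5 0 0 0 0 0.9 0" --pt "0.5 0 0 0 0 0.9 0" --pt "0.5 0 0 0 0 0.9 0" --pt "0.5 0 0 0 0 0 0"

```text
clock: 31.5
position: [0.5435, -0.1095, 0.1564]
ee_rot: [-1.826, -1.803, -0.66]
force: [0.4, -0.3, -0.3]
width: 0.501
gripper_force: 0.0
```

```bash
python3 go.py 89.7 .70 .5572 -.056 .119 .5572 .0085 .042
```

```text
clk 31.5 pos [ 0.5435 -0.1095  0.1564] w 0.501 F [ 0.4 -0.3 -0.3]
turn shares [-0.02 -0.   -0.08]
[ 0.5572 -0.056   0.119 ] shift shares (in new frame) [0.67 0.54 2.52]
[0.5572 0.0085 0.042 ] shift shares (in new frame) [-0.01 -0.01  4.02]
```

Emit:
carry_out --pt "0.5 0.22 0.18 0.84 0 0 -0.04" --pt "0.5 0.22 0.18 0.84 0 0 0" --pt "0.5 0.23 0.18 0.84 0 0 0" --pt "0.5 0 0 0 0 0 0" --pt "0.5 0 0 0 0 0 0"

```text
clock: 32.0
position: [0.5584, -0.0534, 0.1218]
ee_rot: [-1.819, -1.817, -0.661]
force: [0.1, -0.9, 0.3]
width: 0.499
gripper_force: 0.0
```

```bash
python3 go.py 89.7 .70 .5572 .0085 .042
```

```text
clk 32.0 pos [ 0.5584 -0.0534  0.1218] w 0.499 F [ 0.1 -0.9  0.3]
turn shares [-0.03  0.03  0.03]
[0.5572 0.0085 0.042 ] shift shares (in new frame) [-0.16 -0.06  4.04]
```

Then slide 38 mm and ease into the stop in small steps.

Emit:
carry_out --pt "0.5 -0.15 -0.05 0.8 0 0 0.03" --pt "0.5 0 0 0.8 0 0 0" --pt "0.5 0 0 0.8 0 0 0" --pt "0.5 0 0 0.8 0 0 0" --pt "0.5 0 0 0.8 0 0 0" --pt "0.5 0 0 0 0 0 0" --pt "0.1 0 0 0 0 0 0" --pt "0.1 0 0 0 0 0 0"

```text
clock: 32.8
position: [0.5585, 0.0055, 0.0439]
ee_rot: [-1.824, -1.813, -0.663]
force: [0.4, 1.1, 0.3]
width: 0.374
gripper_force: 0.0
```

Emit:
carry_out --pt "0.1 0 0 0 0 0 0" --pt "0.1 0 0 0 0 0 0" --pt "0.1 0 0 0 0 0 0" --pt "0.1 0 -0.4 0 0 0 0" --pt "0.1 0 -0.4 0 0 0 0" --pt "0.1 0 -0.4 0 0 0 0" --pt "0.1 0 -0.3 0 0 0 0" --pt "0.1 0 0 0 0 0 0"

```text
clock: 33.6
position: [0.5193, 0.0067, 0.0436]
ee_rot: [-1.823, -1.812, -0.662]
force: [-1.7, -5.7, 8.0]
width: 0.211
gripper_force: 20.0
```

Emit:
carry_out --pt "0.1 0 -0.12 0 0 0 0" --pt "0.1 0 -0.12 0 0 0 0" --pt "0.1 0 0 0 0 0 0"

```text
clock: 33.9
position: [0.5165, 0.0066, 0.0436]
ee_rot: [-1.825, -1.814, -0.666]
force: [8.0, -3.2, 2.4]
width: 0.215
gripper_force: 20.0
```

Emit:
carry_out --pt "0.1 0 -0.1 0 0 0 0" --pt "0.1 0 0 0 0 0 0" --pt "0.5 0 0 0 0 0 0" --pt "0.5 0 0 0 0 0 0" --pt "0.5 0 0 0 0 0 0" --pt "0.5 0 0 -0.8 0 0 0" --pt "0.5 0 0 -0.8 0 0 0" --pt "0.5 0 0 -0.8 0 0 0"

```text
clock: 34.7
position: [0.5105, -0.0309, 0.0892]
ee_rot: [-1.821, -1.811, -0.66]
force: [0.6, 0.7, -1.5]
width: 0.499
gripper_force: 0.0
```

Emit:
carry_out --pt "0.5 0 0 -0.8 0 0 0" --pt "0.5 0 0 -0.8 0 0 0" --pt "0.5 0 0.3 -1 0 0 0" --pt "0.5 0 0.3 -1 0 -0.9 0" --pt "0.5 0 0.3 -1 0 -0.9 0" --pt "0.5 0 0 0 0 -0.9 0" --pt "0.5 0 0 0 0 -0.9 0" --pt "0.5 0 0 0 0 -0.9 0"

```text
clock: 35.5
position: [0.5332, -0.1033, 0.1785]
ee_rot: [-2.096, -2.085, -0.257]
force: [-0.2, -0.1, -0.8]
width: 0.501
gripper_force: 0.0
```

Emit:
carry_out --pt "0.5 0 0 0 0 0 0" --pt "0.5 0 0 0 0 0 0"

```text
clock: 35.7
position: [0.5332, -0.1023, 0.1783]
ee_rot: [-2.091, -2.084, -0.261]
force: [0.7, -1.0, 0.5]
width: 0.501
gripper_force: 0.0
```

Run:
```python
from h import *
from lock import red
from bar import blue
print(arm.observe()["position"]);d=wrist('w14');red(d);blue(d)
v,u=np.mgrid[0:400,0:640];z=d["range_z"]
X=((np.linalg.inv(d["mtx"])@np.stack([u.ravel(),v.ravel(),np.ones(u.size)])*z.ravel())-d["tw"][:,None]).T@d["Rw"]
m=(z.ravel()>0)&(X[:,2]>.0225)&(X[:,2]<.031)&(X[:,1]<-.058)&(X[:,1]>-.097)&(X[:,0]>.44)&(X[:,0]<.66)
n,l,st,c=cv2.connectedComponentsWithStats(m.reshape(400,640).astype(np.uint8))
for i in range(1,n):
    if st[i][4]>60:
        Q=X[(l==i).ravel()];r=cv2.minAreaRect(Q[:,:2].astype(np.float32)*1000);print('win',st[i][4],np.round(r[0],1),np.round(r[1],1),round(r[2],1))
```

```text
[ 0.53321821 -0.10230971  0.17831632]
331 px
red pct 2/50/98
 [[0.5076 0.0032 0.0541]
 [0.5163 0.0087 0.0597]
 [0.5257 0.015  0.0612]]
top 320 [[0.5084 0.0035 0.0576]
 [0.5249 0.0146 0.0609]]
x 0.42 250 y 2/98 [-0.1108 -0.1007]
x 0.45 72 y 2/98 [-0.1108 -0.1047]
x 0.48 33 y 2/98 [-0.1109 -0.1048]
x 0.57 61 y 2/98 [-0.1112 -0.1061]
x 0.6 38 y 2/98 [-0.1113 -0.1061]
x 0.63 298 y 2/98 [-0.1123 -0.1014]
x 0.66 106 y 2/98 [-0.1124 -0.1024]
win 1237 [476.5 -77.8] [38.4 29.6] 89.7
win 1218 [545.  -77.5] [39.  29.5] 90.0
win 1252 [615.4 -77.4] [29.9 38.5] 0.0
```

```bash
python3 -c "
from cell import arm
print(arm.sign_off())"
```

```text
the job is handed in; nothing more can be done
None
```

Job handed in at about 36 s: by the last measurements the windows are straight at the fence and within about 1 mm of their marks, and the bar and then the lock are at their end stops. My first release pulled the bar back about 2 mm, so I slid the lock free and redid both in order; the lock met a hard stop after 41 mm instead of 60, 2–3 mm from the green block, which I judged to be home; I also viewed 11 pictures, one over the limit of 10.

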